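Clamp a sprung plunger and draw it to its mark

ROBOT

A 6-joint arm with a two-finger parallel gripper is mounted at the origin on the work surface. World frame = base frame: x ahead of the robot, y to its left, z up, the work surface at z = 0. Lengths are in mm, angles in degrees, forces in N, time in s.
With the tool pointing down it reaches from about 250 to 850 mm from the base axis. Payload 12.5 kg.
Tool frame: the origin (TCP) lies midway between the tips of the shut fingers; the grasp point (between the pads) lies 19 mm behind it; z points along the fingers, y is the direction in which the jaws open and shut (so a half turn about z gives the same grasp; the last joint's range is limited). The gripper opens to 93 mm and grips with 3 to 60 N. Pads are 15 mm wide; open, the fingers measure 128 mm over their backs; the gripper's body (75 mm by 188 mm) begins 65 mm behind the grasp point.
Start: joints at [-4.847, 20.094, 94.641, -0, 65.266, -4.847], TCP at [549.986, 0.027, 218.633] pointing down, gripper open.
Joint ranges: [-157.81, 157.81], [-45, 120.19], [0.68, 151.7], [-89.99, 269.99], [4.06, 180], [-164.3, 164.3]. Speed limits (degrees/s): [127.2, 127.2, 159.86, 180, 180, 180].

INTERFACE

Orientations are given as a 3x3 rotation matrix whose columns are the frame's x, y, z axes.
In Python, from plant import manip gives the robot as it stands. The module is installed in compiled form; this text tells all that it offers.
- The arm moves only by the tool jog_arm, never from a script. Its argument "series" is a list of rows, each an object with "hand": the finger opening in mm, from 0 to 93; "dp": the shift along the tool's x, y, z in mm, a list of three; "turn": the turn, a rotation vector about the tool's x, y, z in degrees, a list of three. In form: [{"hand": hand, "dp": [tx, ty, tz], "turn": [wx, wy, wz]}, ...]. A call has 1 to 20 rows; each row is the pose to reach, as a shift and turn from the pose commanded when the call began, along the tool's axes at that moment; what a row does not reach only later rows make up. A row lasts 1/12 s, in which the tool goes at most 41.7 mm and 7.16 degrees, less where a joint would pass 70% of its speed; a pose out of reach is approached as far as the arm can. A call with a gripper value outside its range is refused whole. The fingers move at their own pace and stop on an object; the grip force is fixed at half the most. Time passes only in rows, so rows that repeat a pose let the fingers close. It gives the time, the measured TCP pose, the force and the opening at its end, in the units of the state.
- manip.state(): the state, without advancing time (a new reading comes with each control period).
- manip.grab_frame(name): name is "scene" or "side" or "wrist"; returns the picture (480x640x3 uint8, red, green, blue); there is no depth.
- manip.camera_model(name): a dict with "camera_matrix" (3x3 intrinsics, pixels), "world_from_camera" (4x4, takes a point from camera to world coordinates). Camera axes: x right, y up, looking along -z (the intrinsics and any distortion apply to the point x, -y, -z); pixel columns grow to the right and rows downward; lengths in mm; the calibration is good to about 2 mm. A picture is of the moment at which its call begins: read the wrist's pose just before it. camera_model takes no time and is no camera call; for the wrist camera it gives the pose at the moment of the call.
- manip.job_done(): hands the job in, once; it reports no verdict.
The state is a dict: "time": time; "joint_pos": joint angles; "qd": joint speeds; "effort": joint torques, N m; "tool_pos": TCP position; "tcp_rot": TCP orientation; "contact_force": force on the tool from outside, world axes, zero at the start; "wrist_torque": the same for the moment, N m; "finger_gap": finger opening in mm.
Only numpy, scipy, OpenCV 4.12 (cv2) and the standard library are available. Lean on these libraries where they do the work, as an engineer would, in place of code of your own. Each camera call takes 0.05 s, during which the arm holds its last target.

TASK

On the espresso-machine service jig, close the toggle clamp: swing its green handle all the way over and down until it snaps past centre and the fork bears on the flange of the plunger unit standing in the nest. Then take the wooden knob and draw the plunger straight up against its spring until the lower edge of the blue ring on the rod is level with the top of the brass collar; do not draw it until the clamp is shut, and do not pull well past the ring. Finish while holding it there at the mark, still gripping the knob, with the clamp shut, the unit fully seated, and the cup, tamper and jar left where they stand.

Things in the scene. Friction and masses are not known exactly. Their poses are not given: they have to be found in the camera images.
- jig: The service jig, bolted down: a 100 x 260 mm aluminium base plate 10 mm thick. Origin on the counter surface; its y axis is the line of the clamp: the nest is at y = -90 mm and the clamp handle falls over towards +y; x is parallel to both hinge axes of the clamp. It stands at any yaw up to about 45 degrees either way. Cheeks of the clamp bracket: x within 16 mm, y -18 to 78 mm, up to 103 mm high.
- nest_top (a point): Centre of the top face of the grey nest block (84 x 84 mm), 70 mm above the counter. The unit's flange rests on this face.
- handle_pivot (a point): Hinge axis (along the jig's x) of the green clamp handle, 85 mm above the counter, at y = +60 mm on the jig.
- handle_grip (a point): Point on the axis of the green handle, a round bar 20 mm thick reaching from 40 to 120 mm from the hinge; this point is at 90 mm. Open (joint 0) it stands upright, 1.6 rad above level (point 175 mm high); shut, it lies along +y of the jig, 0.15 rad above level. Swinging it takes about 2 N; it stays where left. A pinched bar drags as it turns between the fingers: press the last part down from above.
- clamp_handle (a joint): Angle of the handle in rad: 0 fully open (upright), 1.45 fully shut against its stop. The dead centre is at about 1.37; past it the clamp locks itself. It starts open, between 0 and 0.12.
- clamp_arm: Steel fork of the clamp, driven by the handle. Origin on its hinge axis, 92 mm above the counter, at y = 0 on the jig. Two prongs, 35 mm apart inside, rubber pads 90 mm from the hinge. Open it stands steeply up, tip up to 195 mm high; shut it lies level along -y of the jig, a prong either side of the rod (prong tops 97 mm above the counter), pads on the flange.
- unit: The plunger unit, a loose 0.35 kg steel barrel 44 mm in diameter hanging in the nest by its flange (64 mm across, 8 mm thick), upright. Origin on its axis at the underside of the flange. If it is not clamped, pulling the knob lifts the whole unit.
- collar (a point): Centre of the top of the brass collar (22 mm diameter) on the unit, where the rod comes out; 14 mm above the flange's underside, 84 mm above the counter when seated.
- knob (a point): Centre of the wooden knob on top of the rod: an upright cylinder 24 mm in diameter and 38 mm high; about 134 mm above the counter with the plunger fully in. Below it is a bare rod 11 mm in diameter, 29 mm of it showing with the plunger in.
- mark (a point): Centre of the lower edge of the blue ring (6 mm wide) on the rod. With the plunger in, it is 45 mm below the collar's top, hidden in the barrel; drawn to the mark it is level with the collar's top.
- plunger (a joint): How far the plunger is drawn out, m: 0 fully in (as it starts), 0.045 at the mark, 0.065 at its end stop. The spring pulls it in with about 6 N at 0 and 11.5 N at the mark, and draws it back if let go.
- tamper_mid (a point): Middle (half-way up) of a dark wooden coffee tamper standing on the counter, 56 mm diameter, 68 mm high. Bystander.
- cup_mid (a point): Middle (half-way up) of a blue cup, 66 mm diameter, 58 mm high, standing on the counter. Bystander.
- jar_mid (a point): Middle (half-way up) of an amber jar with a white cap, 52 mm diameter, 65 mm high, standing on the counter. Bystander.
Mind the look-alikes: they are no part of the job. Of the things that look like the unit, the smallest one is meant.

How it is judged (in metres and radians):
On the way, in this order (a step that is already met when the one before it is completed fails the run):
1. the clamp is shut past centre, its pads pressing on the flange, before the plunger is drawn (value of joint clamp_handle above 1.4 rad and contact force between clamp_arm and unit above 1 N and horizontal distance between collar and nest_top below 0.006 m and z of collar in the frame of jig below 0.088 m and angle between collar's own z axis and vertical below 0.06 rad and value of joint plunger below 0.006 m), for 0.2 s.
2. the plunger is drawn to its mark by the fingers and held (value of joint clamp_handle above 1.4 rad and contact force between clamp_arm and unit above 1 N and value of joint plunger between 0.041 and 0.049 m and contact force between the fingers and unit above 3 N), for 0.4 s.
At the end, for the whole second after the job is handed in: Fingers hold the knob (over 3 N), plunger still at 45 mm out within 4 mm; clamp handle past 1.40 rad, pads on the flange (over 1 N); unit upright (0.06 rad), seated within 6 mm sideways and 4 mm in height; cup, tamper, jar within 25 mm of their starts (all of step 2 and horizontal distance between collar and nest_top below 0.006 m and z of collar in the frame of jig below 0.088 m and angle between collar's own z axis and vertical below 0.06 rad and velocity of joint plunger between -0.01 and 0.01 m/s and distance of each of tamper_mid, cup_mid, jar_mid from where it was at the start of the episode below 0.025 m); the arm keeps its last pose, push and grip.
It fails at once if the plunger is drawn while the clamp is not shut (value of joint plunger above 0.012 m and value of joint clamp_handle below 1.3 rad).
It fails at once if the unit is lifted or knocked out of the nest (z of collar in the frame of jig above 0.094 m or angle between collar's own z axis and vertical above 0.2 rad).
It fails at once if the plunger is pulled well past the mark (over 12 mm too far) (value of joint plunger above 0.057 m).
It fails at once if the cup, tamper or jar is knocked over or shoved (distance of any of tamper_mid, cup_mid, jar_mid from where it was at the start of the episode above 0.03 m or angle between any of tamper_mid, cup_mid, jar_mid's own z axis and vertical above 0.5 rad).
It also fails if it takes over 56 s, if anything falls off the work surface, if the arm or the gripper's body presses on something with over 40 N, if the wrist force passes 120 N, or if a joint passes its speed limit or range.

## Working session

There is one attempt and no reset: what is moved stays moved. The work goes in short steps, Python scripts to look and compute and a tool call to move; the robot and the scene stay as the last step left them, time stands still between calls to the robot, and variables do not carry over. Pictures are saved under pics/ and viewed, and the job is handed in when it is done.

Besides the shell and the picture viewer there is one more tool, called after "Call:" as a command line: name --argument value ..., lists and objects as JSON in quotes. jog_arm: Moves the arm, as the interface text tells. Its arguments: {"type":"object","properties":{"series":{"type":"array"}},"required":["series"]}

```bash
mkdir -p pics; python3 - <<'E'
from plant import manip
import cv2,numpy as np
s=manip.state();print(s)
for n in("scene","side","wrist"):
    c=manip.camera_model(n);im=manip.grab_frame(n);cv2.imwrite(f"pics/{n}0.png",im[:,:,::-1]);print(n,c)
E
```

```text
{'time': 0.0, 'joint_pos': array([-4.84636940e+00,  2.01248792e+01,  9.46776573e+01,  2.91938711e-03,
        6.52664954e+01, -4.84924415e+00]), 'qd': array([ 0.13868501, -0.02144884, -0.07256742, -0.00912036,  0.01844163,
        0.04045523]), 'effort': array([ 1.41757551e-03, -4.97321892e+01, -2.85254824e+01,  6.99741254e-02,
        2.57699919e-02, -1.73020858e-04]), 'tool_pos': array([5.49644738e+02, 7.67815920e-02, 2.18091567e+02]), 'tcp_rot': array([[-2.87388983e-05,  9.99999284e-01, -1.19661552e-03],
       [ 9.99999989e-01,  2.89159013e-05,  1.47902660e-04],
       [ 1.47937155e-04, -1.19661126e-03, -9.99999273e-01]]), 'contact_force': array([-0.47007498, -0.61545669, -0.15400067]), 'wrist_torque': array([-0.03055243,  0.04449833, -0.03796191]), 'finger_gap': 92.90285913259923}
scene {'camera_matrix': array([[518.56797151,   0.        , 323.794932  ],
       [  0.        , 518.56797151, 244.1396652 ],
       [  0.        ,   0.        ,   1.        ]]), 'world_from_camera': array([[ 2.10578889e-01, -7.84206914e-01,  5.83674608e-01,
         1.11689782e+03],
       [ 9.7751687
[... 621 characters left out ...]
662572e-02,  8.06650273e-01,  5.90594258e-01,
         7.15497572e+02],
       [ 0.00000000e+00,  0.00000000e+00,  0.00000000e+00,
         1.00000000e+00]])}
wrist {'camera_matrix': array([[405.48623895,   0.        , 314.04193989],
       [  0.        , 405.48623895, 232.5957397 ],
       [  0.        ,   0.        ,   1.        ]]), 'world_from_camera': array([[ 9.99998959e-01,  8.78279201e-06,  1.44317331e-03,
         5.50479798e+02],
       [-3.89183730e-04,  9.64576842e-01,  2.63801752e-01,
         7.26163343e+01],
       [-1.38973464e-03, -2.63802039e-01,  9.64575841e-01,
         3.85456750e+02],
       [ 0.00000000e+00,  0.00000000e+00,  0.00000000e+00,
         1.00000000e+00]])}
```

View pics/scene0.png

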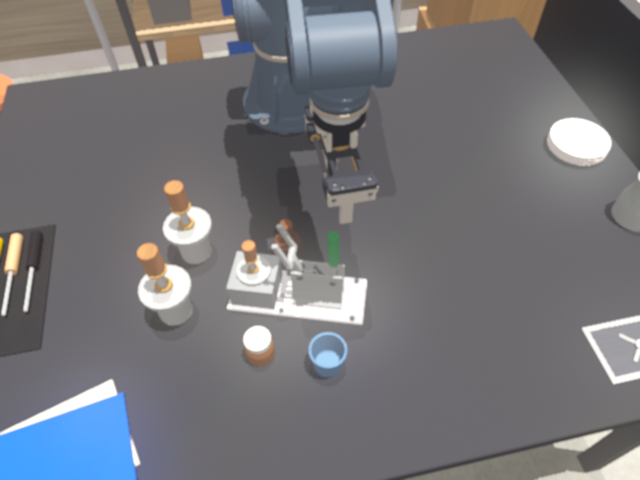

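View pics/side0.png

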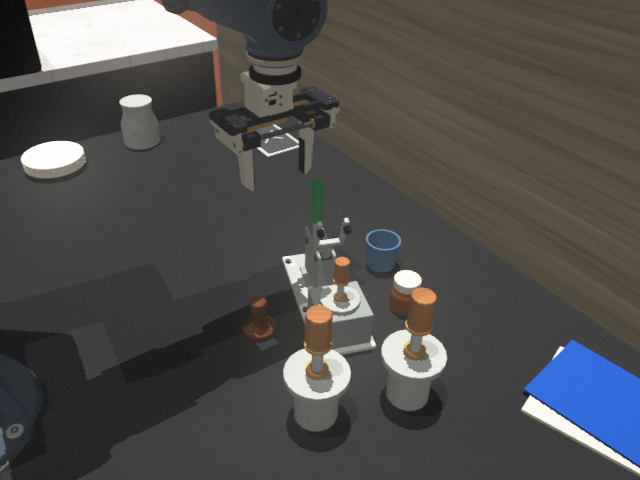

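View pics/wrist0.png

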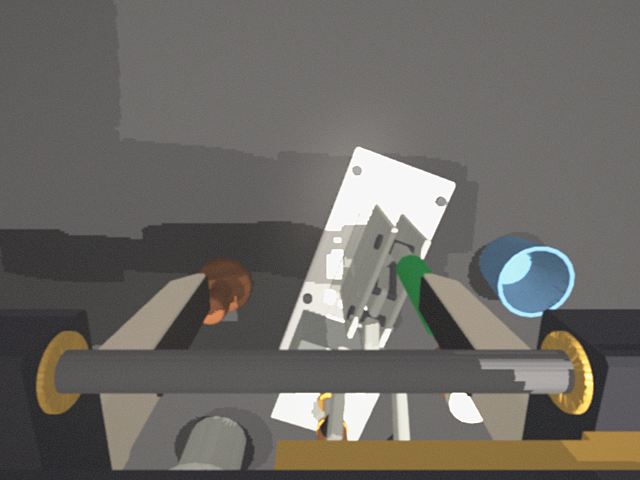

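Candidates for the unit are at scene pixels (252,262) in the nest, and (188,225) and (163,285), two larger ones standing free on the counter. The nest one is the smallest and hangs in the grey nest block, so it fits the description. I'll confirm with a crop and triangulate.

```bash
cat > h.py <<'E'
import numpy as np,cv2
from plant import manip
def ray(n,u,v,c=None):
    c=c or manip.camera_model(n);K=c["camera_matrix"];T=c["world_from_camera"]
    d=np.array([(u-K[0,2])/K[0,0],-(v-K[1,2])/K[1,1],-1]);return T[:3,3],T[:3,:3]@d/np.linalg.norm(d)
def plane(n,u,v,z):
    o,d=ray(n,u,v);return o+d*(z-o[2])/d[2]
def tri(p,q,a="scene",b="side"):
    o,d=ray(a,*p);P,e=ray(b,*q);A=np.stack([d,-e],1);t=np.linalg.lstsq(A,P-o,rcond=None)[0]
    x,y=o+t[0]*d,P+t[1]*e;return (x+y)/2,np.linalg.norm(x-y)
def proj(n,X):
    c=manip.camera_model(n);T=np.linalg.inv(c["world_from_camera"]);p=T[:3,:3]@X+T[:3,3];K=c["camera_matrix"]
    return K[0,0]*p[0]/-p[2]+K[0,2],-K[1,1]*p[1]/-p[2]+K[1,2]
E
python3 - <<'E'
import cv2,numpy as np
a=cv2.imread('pics/scene0.png')[215:385,205:385];b=cv2.imread('pics/side0.png')[170:370,230:440]
cv2.imwrite('pics/c0.png',cv2.resize(a,None,fx=4,fy=3.5,interpolation=2)[:595]);cv2.imwrite('pics/c1.png',cv2.resize(b,None,fx=3,fy=3,interpolation=2)[:600])
for n in('scene0','side0'):
    im=cv2.imread(f'pics/{n}.png');h=cv2.cvtColor(im,cv2.COLOR_BGR2HSV)
    for nm,lo,hi in(('green',(45,100,30),(80,255,255)),('orange',(5,120,100),(15,255,255)),('blue',(100,100,80),(115,255,255))):
        m=cv2.inRange(h,lo,hi);k,_,st,ce=cv2.connectedComponentsWithStats(m)
        print(n,nm,[(st[i].tolist(),ce[i].round(1).tolist()) for i in range(1,k) if st[i,4]>60])
E
```

```text
scene0 green [([329, 232, 10, 21, 156], [333.2, 241.0])]
scene0 orange [([0, 76, 12, 34, 190], [3.1, 88.0]), ([165, 181, 18, 15, 195], [173.8, 188.0]), ([138, 244, 20, 16, 204], [148.2, 252.0]), ([249, 348, 23, 11, 64], [261.7, 354.9])]
scene0 blue [([222, 0, 11, 15, 131], [227.1, 6.6]), ([228, 42, 26, 12, 259], [240.1, 47.2]), ([0, 392, 138, 88, 8693], [72.1, 445.8])]
side0 green [([311, 180, 12, 43, 431], [316.6, 200.2])]
side0 orange [([25, 0, 72, 10, 381], [50.4, 2.9]), ([184, 11, 32, 26, 330], [201.6, 22.3]), ([213, 51, 9, 55, 246], [217.1, 78.8]), ([335, 257, 15, 10, 121], [342.0, 261.4]), ([391, 287, 19, 15, 100], [398.9, 295.6]), ([411, 287, 26, 46, 661], [423.4, 305.3]), ([253, 298, 13, 9, 73], [259.7, 302.5]), ([306, 305, 26, 19, 382], [318.3, 314.5]), ([253, 326, 20, 12, 70], [264.0, 333.1])]
side0 blue [([367, 230, 34, 21, 122], [383.7, 241.9]), ([524, 339, 116, 129, 7938], [592.7, 396.9])]
```

View pics/c0.png

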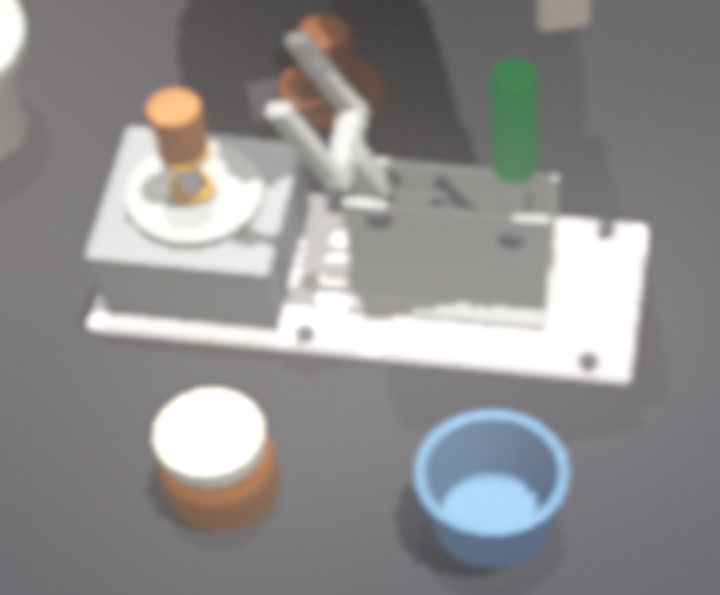

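View pics/c1.png

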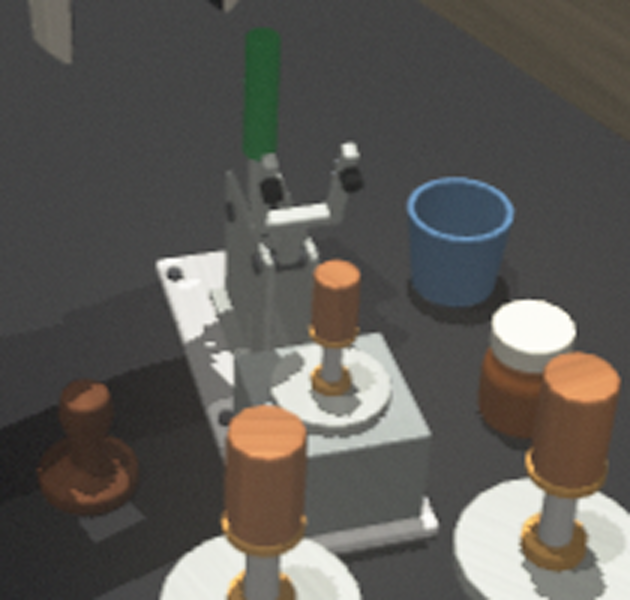

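```bash
python3 - <<'E'
from h import *
S=lambda x,y:(205+x/4,215+y/3.5)
D=lambda x,y:(230+x/3,170+y/3)
print('knobtop',tri(S(176,104),D(337,272)))
print('knobtop plane',plane('scene',*S(176,104),153),plane('side',*D(337,272),153))
print('handle top',tri(S(515,72),D(262,34)))
print('handle bot',tri(S(515,172),D(261,155)))
n=[plane('scene',*S(*p),70) for p in((132,130),(302,148),(268,270),(92,256))];print('nest',np.mean(n,0),n)
b=[plane('scene',*S(*p),10) for p in((88,322),(630,380),(648,228))];print('base',b)
n=plane('scene',*S(193,190),78);print('flange c',n, plane('side',*D(331,390),78))
v=b[1]-b[0];print('y dir',np.degrees(np.arctan2(v[1],v[0])),np.linalg.norm(v),np.linalg.norm(b[2]-b[1]))
print('jar',tri(S(210,435),D(533,330)),'cup',tri(S(492,455),D(460,212)))
print('prong tips',tri(S(298,40),D(348,150)),tri(S(280,108),D(270,165)), tri(S(298,40),D(270,165)),tri(S(280,108),D(348,150)))
print('tamper', tri(S(325,25),D(85,395)))
E
```

```text
knobtop (array([ 563.84045743, -160.77584228,  149.71313574]), np.float64(1.223541347534972))
knobtop plane [ 565.8728964  -160.20378393  153.        ] [ 561.37416153 -164.67002621  153.        ]
handle top (array([614.63633561, -20.83960245, 201.55782284]), np.float64(0.3068685128749711))
handle bot (array([615.78114229, -20.98308954, 119.87513263]), np.float64(0.551036496028786))
nest [ 567.60385095 -160.42245377   70.        ] [array([ 515.46182705, -185.53142367,   70.        ]), array([ 545.07993485, -108.05480537,   70.        ]), array([ 617.83830379, -135.55371729,   70.        ]), array([ 592.0353381 , -212.54986877,   70.        ])]
base [array([ 594.64714261, -224.29257252,   10.        ]), array([684.6799129 ,  18.90522663,  10.        ]), array([594.01081383,  51.84371123,  10.        ])]
flange c [ 566.54950039 -161.94978761   78.        ] [ 558.58229318 -169.21695535   78.        ]
y dir 69.6852518361971 259.3281111626146 96.46672634814256
jar (array([ 698.56100551, -174.52685633,   57.32037235]), np.float64(0.10825060989740291)) cup (array([736.82026801, -60.51002153,  55.79295458]), np.float64(6.86061045846735))
prong tips (array([ 586.97852181, -115.99641541,  199.67977155]), np.float64(29.33946463642141)) (array([ 576.8499041 , -105.61436237,  167.99644098]), np.float64(30.07846331955273)) (array([ 561.72423847, -103.82129581,  182.83733288]), np.float64(0.6870366751554162)) (array([ 601.93083788, -117.53685788,  184.80111097]), np.float64(0.04786335864905032))
tamper (array([457.42691802, -83.69979401,  61.40314898]), np.float64(3.4116458787937196))
```

Call:
jog_arm --series '[{"hand": 0,"dp": [-20,20,0],"turn": [0,0,6]},{"hand": 0,"dp": [-45,40,0],"turn": [0,0,12]},{"hand": 0,"dp": [-45.5,57,0],"turn": [0,0,18]},{"hand": 0,"dp": [-45.5,57,0],"turn": [0,0,20.2]},{"hand": 0,"dp": [-45.5,57,0],"turn": [0,0,20.2]},{"hand": 0,"dp": [-45.5,57,0],"turn": [0,0,20.2]},{"hand": 0,"dp": [-45.5,57,0],"turn": [0,0,20.2]},{"hand": 0,"dp": [-45.5,57,0],"turn": [0,0,20.2]}]'

```text
time: 0.82
tool_pos: [606.6, -45.2, 218.8]
tcp_rot: [[0.344, 0.939, -0.0], [0.939, -0.344, 0.0], [-0.0, -0.0, -1.0]]
contact_force: [0.1, -0.4, -0.4]
finger_gap: 43.9
```

```bash
python3 - <<'E'
from h import *
s=manip.state();print(s['time'],s['tool_pos'],s['tcp_rot'],s['finger_gap'],s['contact_force'])
a=manip.grab_frame('scene')[140:400,200:420,::-1];b=manip.grab_frame('side')[80:380,200:440,::-1]
a=cv2.resize(a,(440,520));b=cv2.resize(b,(360,450))
o=np.zeros((520,800,3),np.uint8);o[:,:440]=a;o[:450,440:]=b;cv2.imwrite('pics/m1.png',o)
print(tri((176,187),(424,297)),tri((176,187),(318,313)),tri((149,250),(318,313)),tri((149,250),(424,297)))
# handle
P=np.array([615.6,-21.0]);u=np.array([.345,.9385])
print((s['tool_pos'][:2]-P)@u,(s['tool_pos'][:2]-P)@np.array([.9385,-.345]))
E
```

```text
0.8167 [606.64831634 -45.20958902 218.75467976] [[ 3.43905654e-01  9.39004204e-01 -7.70902974e-05]
 [ 9.39004207e-01 -3.43905653e-01  1.97044364e-05]
 [-8.00924045e-06 -7.91645807e-05 -9.99999997e-01]] 43.90227762020525 [ 0.11652697 -0.4176395  -0.35294811]
(array([ 522.21138902, -303.06650154,  239.68505392]), np.float64(102.99252785451777)) (array([ 440.6771918 , -270.65761875,  193.22574689]), np.float64(0.957443626063526)) (array([ 491.35729822, -291.71230066,  150.7367509 ]), np.float64(114.16236722637848)) (array([ 572.75321519, -321.04650946,  193.11598681]), np.float64(3.6952587697286168))
-25.809030155954517 -0.04884690819596621
```

View pics/m1.png

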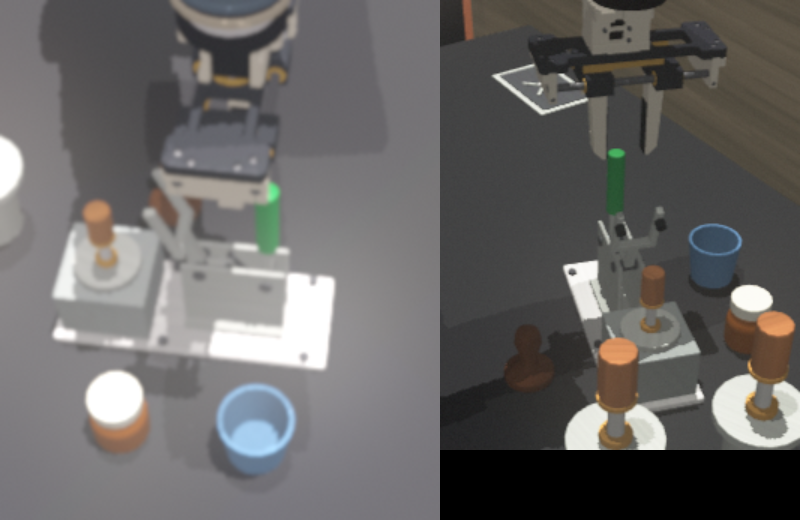

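Call:
jog_arm --series '[{"hand": 0,"dp": [0,0,10],"turn": [0,0,0]},{"hand": 0,"dp": [0,0,20],"turn": [0,0,0]},{"hand": 0,"dp": [0,0,30],"turn": [0,0,0]},{"hand": 0,"dp": [0,0,38.8],"turn": [0,0,0]},{"hand": 0,"dp": [0,0,38.8],"turn": [0,0,0]},{"hand": 0,"dp": [0,0,38.8],"turn": [0,0,0]},{"hand": 0,"dp": [4,0,38.8],"turn": [0,0,0]},{"hand": 0,"dp": [8,0,38.8],"turn": [0,0,0]},{"hand": 0,"dp": [16,0,38.6],"turn": [0,0,0]},{"hand": 0,"dp": [25,0,38.5],"turn": [0,0,0]},{"hand": 0,"dp": [33,0,39.8],"turn": [0,0,0]},{"hand": 0,"dp": [41.4,0,41.1],"turn": [0,0,0]}]'

```text
time: 1.92
tool_pos: [621.7, -5.5, 177.6]
tcp_rot: [[0.345, 0.939, 0.0], [0.939, -0.345, -0.0], [0.0, 0.0, -1.0]]
contact_force: [-0.0, -0.8, 0.2]
finger_gap: 0.7
```

```bash
python3 - <<'E'
from h import *
s=manip.state();print(s['time'],s['tool_pos'],s['finger_gap'],s['contact_force'])
a=manip.grab_frame('scene')[140:400,200:420,::-1];b=manip.grab_frame('side')[80:380,200:440,::-1]
a=cv2.resize(a,(440,520));b=cv2.resize(b,(360,450))
o=np.zeros((520,800,3),np.uint8);o[:,:440]=a;o[:450,440:]=b;cv2.imwrite('pics/m2.png',o)
E
```

```text
1.9167 [621.7043025   -5.5354143  177.62649061] 0.6847544195251631 [-0.00575536 -0.83076949  0.19170202]
```

View pics/m2.png

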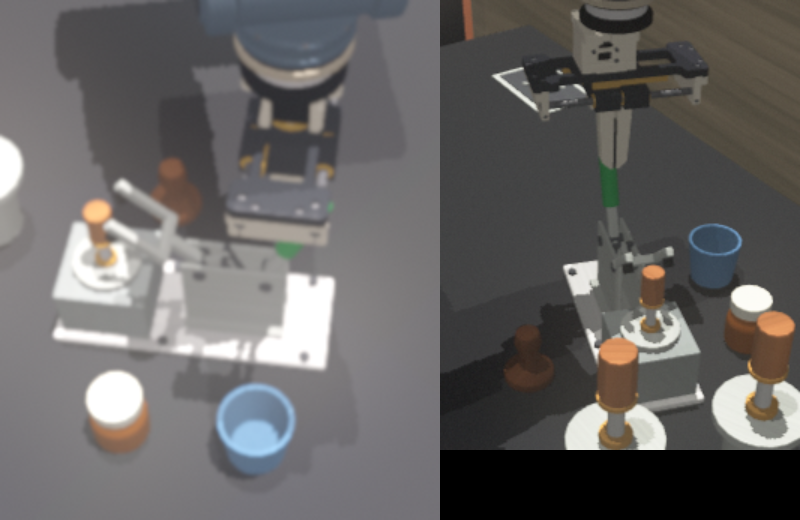

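Call:
jog_arm --series '[{"hand": 0,"dp": [8,0,2.5],"turn": [0,0,0]},{"hand": 0,"dp": [15.7,0,5.3],"turn": [0,0,0]},{"hand": 0,"dp": [23,0,9],"turn": [0,0,0]},{"hand": 0,"dp": [30.3,0,13.4],"turn": [0,0,0]},{"hand": 0,"dp": [37,0,18.5],"turn": [0,0,0]},{"hand": 0,"dp": [43.3,0,23.8],"turn": [0,0,0]},{"hand": 0,"dp": [49,0,30],"turn": [0,0,0]},{"hand": 0,"dp": [54.2,0,36.4],"turn": [0,0,0]},{"hand": 0,"dp": [58.7,0,43.5],"turn": [0,0,0]},{"hand": 0,"dp": [62.8,0,50.7],"turn": [0,0,0]},{"hand": 0,"dp": [62.8,0,50.7],"turn": [0,0,0]}]'

```text
time: 2.93
tool_pos: [642.5, 53.0, 125.0]
tcp_rot: [[0.345, 0.939, -0.002], [0.939, -0.345, 0.0], [-0.001, -0.002, -1.0]]
contact_force: [0.4, -0.8, 0.1]
finger_gap: 0.5
```

```bash
python3 - <<'E'
from h import *
s=manip.state();print(s['time'],s['tool_pos'],s['finger_gap'],s['contact_force'])
a=manip.grab_frame('scene')[140:400,200:420,::-1];b=manip.grab_frame('side')[80:380,200:440,::-1]
a=cv2.resize(a,(440,520));b=cv2.resize(b,(360,450))
o=np.zeros((520,800,3),np.uint8);o[:,:440]=a;o[:450,440:]=b;cv2.imwrite('pics/m3.png',o)
E
```

```text
2.9333 [642.4854262   53.01054689 125.02483667] 0.45665901445801205 [ 0.38963363 -0.82968686  0.11987119]
```

View pics/m3.png

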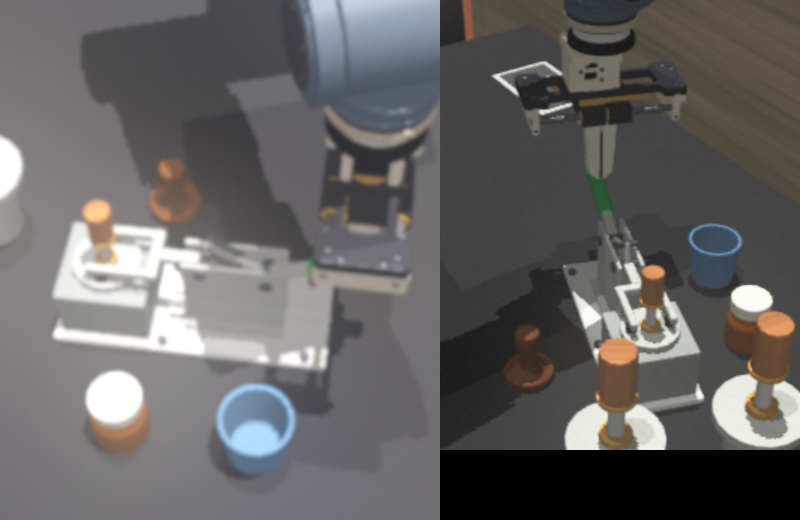

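Call:
jog_arm --series '[{"hand": 0,"dp": [1,0,3],"turn": [0,0,0]},{"hand": 0,"dp": [3,0,6],"turn": [0,0,0]},{"hand": 0,"dp": [4,0,9],"turn": [0,0,0]},{"hand": 0,"dp": [5,0,12],"turn": [0,0,0]},{"hand": 0,"dp": [5,0,14],"turn": [0,0,0]},{"hand": 0,"dp": [5,0,16],"turn": [0,0,0]},{"hand": 0,"dp": [5,0,16],"turn": [0,0,0]}]'

```text
time: 3.62
tool_pos: [644.4, 57.0, 110.3]
tcp_rot: [[0.345, 0.938, -0.001], [0.938, -0.345, 0.0], [-0.0, -0.001, -1.0]]
contact_force: [-0.2, -0.3, 1.2]
finger_gap: 0.3
```

Call:
jog_arm --series '[{"hand": 0,"dp": [0,0,1],"turn": [0,0,0]},{"hand": 0,"dp": [0,0,2],"turn": [0,0,0]},{"hand": 0,"dp": [0,0,3],"turn": [0,0,0]},{"hand": 0,"dp": [0,0,3],"turn": [0,0,0]}]'

```text
time: 3.95
tool_pos: [644.8, 57.1, 108.6]
tcp_rot: [[0.345, 0.939, 0.001], [0.939, -0.345, 0.0], [0.0, 0.0, -1.0]]
contact_force: [-3.2, 0.4, 7.9]
finger_gap: 0.4
```

Call:
jog_arm --series '[{"hand": 0,"dp": [0,0,1],"turn": [0,0,0]},{"hand": 0,"dp": [0,0,2],"turn": [0,0,0]},{"hand": 0,"dp": [0,0,3],"turn": [0,0,0]},{"hand": 0,"dp": [0,0,3],"turn": [0,0,0]},{"hand": 0,"dp": [0,0,3],"turn": [0,0,0]}]'

```text
time: 4.37
tool_pos: [645.1, 57.2, 107.9]
tcp_rot: [[0.345, 0.939, 0.002], [0.939, -0.345, 0.0], [0.001, 0.001, -1.0]]
contact_force: [-10.6, -0.4, 25.7]
finger_gap: 0.5
```

```bash
python3 - <<'E'
from h import *
s=manip.state();print(s['time'],s['tool_pos'],s['finger_gap'],s['contact_force'],s['wrist_torque'])
a=manip.grab_frame('scene')[210:340,210:370,::-1];b=manip.grab_frame('side')[160:350,260:400,::-1]
a=cv2.resize(a,(480,390));b=cv2.resize(b,(320,434))
o=np.zeros((440,800,3),np.uint8);o[:390,:480]=a;o[:434,480:]=b;cv2.imwrite('pics/m4.png',o)
E
```

```text
4.3667 [645.09879456  57.18410559 107.91338008] 0.4902522358904868 [-10.58606194  -0.37337211  25.70337862] [0.16397071 1.99936731 0.0825568 ]
```

View pics/m4.png

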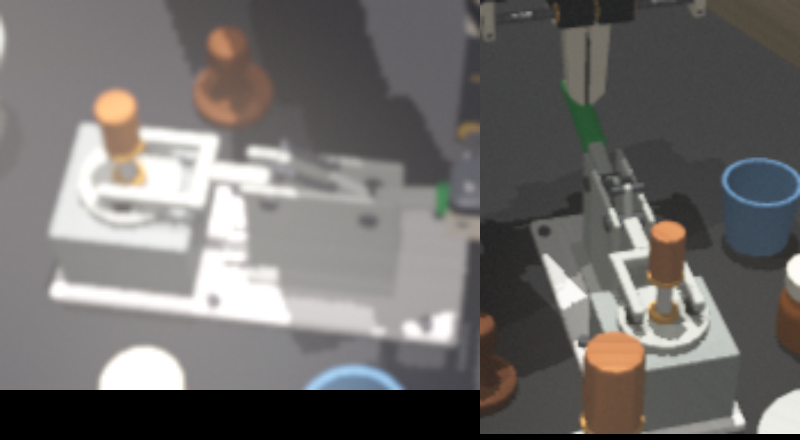

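Call:
jog_arm --series '[{"hand": 0,"dp": [0,0,-5],"turn": [0,0,0]},{"hand": 0,"dp": [0,0,-20],"turn": [0,0,0]},{"hand": 0,"dp": [0,0,-50],"turn": [0,0,0]},{"hand": 60,"dp": [0,0,-80],"turn": [0,0,0]},{"hand": 60,"dp": [-20,0,-95],"turn": [0,0,0]},{"hand": 60,"dp": [-50,0,-95],"turn": [0,0,0]},{"hand": 60,"dp": [-80,0,-95],"turn": [0,0,0]},{"hand": 60,"dp": [-110,0,-95],"turn": [0,0,0]},{"hand": 60,"dp": [-140,0,-95],"turn": [0,0,0]},{"hand": 60,"dp": [-170,0,-95],"turn": [0,0,0]},{"hand": 60,"dp": [-200,0,-95],"turn": [0,0,0]},{"hand": 60,"dp": [-224,0,-95],"turn": [0,0,0]},{"hand": 60,"dp": [-234,0,-95],"turn": [0,0,0]},{"hand": 60,"dp": [-234,0,-95],"turn": [0,0,0]},{"hand": 60,"dp": [-234,0,-95],"turn": [0,0,0]},{"hand": 60,"dp": [-234,0,-95],"turn": [0,0,0]}]'

```text
time: 5.8
tool_pos: [564.3, -161.5, 199.8]
tcp_rot: [[0.345, 0.939, 0.0], [0.939, -0.345, 0.0], [0.0, -0.0, -1.0]]
contact_force: [-0.8, 0.9, -0.0]
finger_gap: 59.8
```

```bash
python3 - <<'E'
from h import *
s=manip.state();print(s['time'],s['tool_pos'],s['finger_gap'],s['contact_force'],s['wrist_torque'])
print(manip.camera_model('wrist')['world_from_camera'].round(3))
w=manip.grab_frame('wrist')[:,:,::-1];cv2.imwrite('pics/w5.png',w)
a=manip.grab_frame('scene')[:,:,::-1];cv2.imwrite('pics/s5.png',a)
b=manip.grab_frame('side')[:,:,::-1];cv2.imwrite('pics/d5.png',b)
a=cv2.resize(a[190:350,200:400],(500,400));b=cv2.resize(b[120:360,260:410],(300,480))
o=np.zeros((480,800,3),np.uint8);o[:400,:500]=a;o[:480,500:]=b;cv2.imwrite('pics/m5.png',o)
print('knob top in wrist proj',proj('wrist',np.array([563.6,-162.4,153])))
E
```

```text
5.8 [ 564.2909423  -161.54383048  199.81799053] 59.75946265930667 [-0.75111047  0.903142   -0.0294699 ] [ 0.01358909  0.05294805 -0.0102466 ]
[[ 9.39000e-01  3.33000e-01  9.10000e-02  5.90064e+02]
 [-3.45000e-01  9.05000e-01  2.47000e-01 -9.34730e+01]
 [-0.00000e+00 -2.64000e-01  9.65000e-01  3.67100e+02]
 [ 0.00000e+00  0.00000e+00  0.00000e+00  1.00000e+00]]
knob top in wrist proj (np.float64(312.30367607554354), np.float64(259.02234118234156))
```

View pics/m5.png

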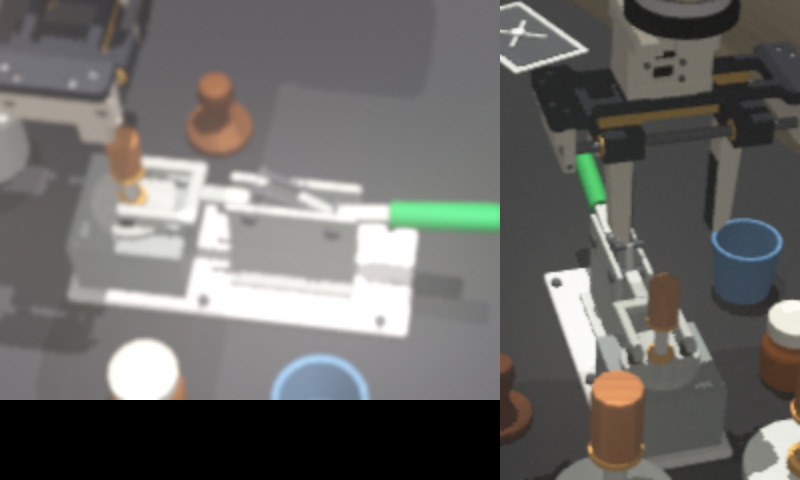

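View pics/w5.png

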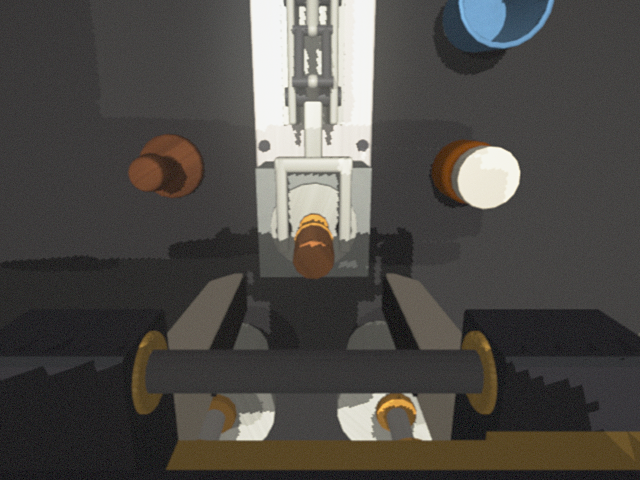

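Call:
jog_arm --series '[{"hand": 60,"dp": [-1,0.5,20],"turn": [0,0,0]},{"hand": 60,"dp": [-1,0.5,40],"turn": [0,0,0]},{"hand": 60,"dp": [-1,0.5,60],"turn": [0,0,0]},{"hand": 60,"dp": [-1,0.5,75],"turn": [0,0,0]},{"hand": 60,"dp": [-1,0.5,84],"turn": [0,0,0]},{"hand": 60,"dp": [-1,0.5,84],"turn": [0,0,0]},{"hand": 60,"dp": [-1,0.5,84],"turn": [0,0,0]}]'

```text
time: 6.53
tool_pos: [564.3, -163.4, 116.1]
tcp_rot: [[0.345, 0.939, -0.0], [0.939, -0.345, 0.0], [0.0, -0.0, -1.0]]
contact_force: [-0.1, -0.2, 0.9]
finger_gap: 60.1
```

```bash
python3 - <<'E'
from h import *
s=manip.state();print(s['time'],s['tool_pos'],s['finger_gap'],s['contact_force'],s['wrist_torque'])
w=manip.grab_frame('wrist')[:,:,::-1]
b=manip.grab_frame('side')[:,:,::-1]
b=cv2.resize(b[180:360,280:400],(400,600));w=cv2.resize(w[130:400,200:440],(400,450))
o=np.zeros((600,800,3),np.uint8);o[:450,:400]=w;o[:,400:]=b;cv2.imwrite('pics/m6.png',o)
E
```

```text
6.5333 [ 564.27663281 -163.39167675  116.07156123] 60.08237720169725 [-0.05411834 -0.2024565   0.92168645] [-0.0174083   0.00534089  0.00641367]
```

View pics/m6.png

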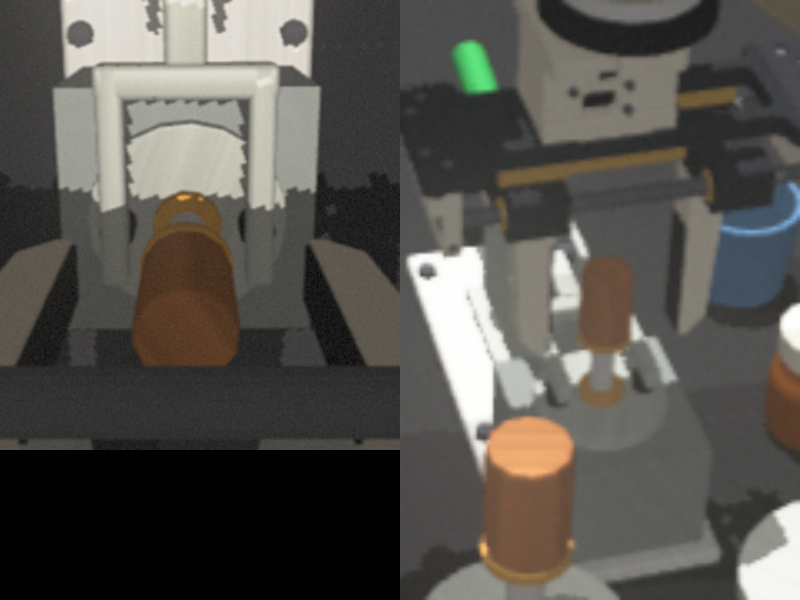

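Call:
jog_arm --series '[{"hand": 40,"dp": [0,-1,0],"turn": [0,0,0]},{"hand": 30,"dp": [0,-1,0],"turn": [0,0,0]},{"hand": 15,"dp": [0,-1,0],"turn": [0,0,0]},{"hand": 10,"dp": [0,-1,0],"turn": [0,0,0]},{"hand": 10,"dp": [0,-1,0],"turn": [0,0,0]},{"hand": 10,"dp": [0,-1,0],"turn": [0,0,0]},{"hand": 10,"dp": [0,-1,0],"turn": [0,0,0]},{"hand": 10,"dp": [0,-1,0],"turn": [0,0,0]}]'

```text
time: 7.3
tool_pos: [563.1, -163.4, 115.9]
tcp_rot: [[0.345, 0.938, 0.0], [0.938, -0.345, -0.0], [-0.0, 0.0, -1.0]]
contact_force: [-0.4, -0.5, 1.8]
finger_gap: 23.3
```

Call:
jog_arm --series '[{"hand": 10,"dp": [0,-1,-2],"turn": [0,0,0]},{"hand": 10,"dp": [0,-1,-5],"turn": [0,0,0]},{"hand": 10,"dp": [0,-1,-8],"turn": [0,0,0]},{"hand": 10,"dp": [0,-1,-11],"turn": [0,0,0]},{"hand": 10,"dp": [0,-1,-14],"turn": [0,0,0]},{"hand": 10,"dp": [0,-1,-17],"turn": [0,0,0]},{"hand": 10,"dp": [0,-1,-20],"turn": [0,0,0]},{"hand": 10,"dp": [0,-1,-20],"turn": [0,0,0]},{"hand": 10,"dp": [0,-1,-20],"turn": [0,0,0]}]'

```text
time: 8.05
tool_pos: [562.0, -163.0, 135.8]
tcp_rot: [[0.345, 0.938, -0.0], [0.938, -0.345, 0.0], [-0.0, -0.0, -1.0]]
contact_force: [1.7, -0.5, -9.0]
finger_gap: 23.2
```

```bash
python3 - <<'E'
from h import *
s=manip.state();print(s['time'],s['tool_pos'],s['finger_gap'],s['contact_force'],s['wrist_torque'])
w=manip.grab_frame('wrist')[:,:,::-1]
b=manip.grab_frame('side')[:,:,::-1]
b=cv2.resize(b[180:360,280:400],(400,600));w=cv2.resize(w[130:400,200:440],(400,450))
o=np.zeros((600,800,3),np.uint8);o[:450,:400]=w;o[:,400:]=b;cv2.imwrite('pics/m7.png',o)
E
```

```text
8.05 [ 562.02408076 -162.98096169  135.83308455] 23.151770861519566 [ 1.73351812 -0.49921594 -9.03133687] [-0.28489013 -0.49526236  0.00883943]
```

View pics/m7.png

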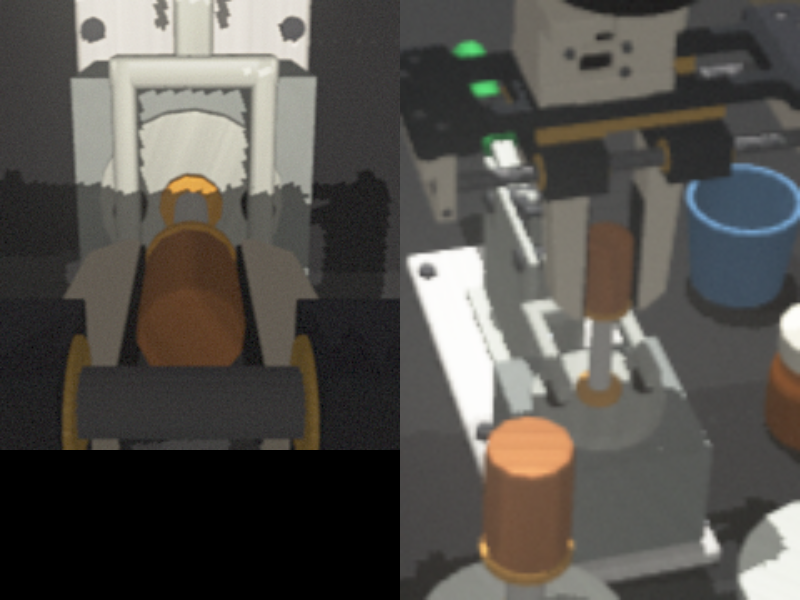

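Call:
jog_arm --series '[{"hand": 10,"dp": [0,0.5,-3],"turn": [0,0,0]},{"hand": 10,"dp": [0,1,-6],"turn": [0,0,0]},{"hand": 10,"dp": [0,1,-9],"turn": [0,0,0]},{"hand": 10,"dp": [0,1,-12],"turn": [0,0,0]},{"hand": 10,"dp": [0,1,-15],"turn": [0,0,0]},{"hand": 10,"dp": [0,1,-18],"turn": [0,0,0]},{"hand": 10,"dp": [0,1,-21],"turn": [0,0,0]},{"hand": 10,"dp": [0,1,-23],"turn": [0,0,0]},{"hand": 10,"dp": [0,1,-24],"turn": [0,0,0]},{"hand": 10,"dp": [0,1,-24],"turn": [0,0,0]},{"hand": 10,"dp": [0,1,-24],"turn": [0,0,0]}]'

```text
time: 9.07
tool_pos: [562.9, -163.3, 159.7]
tcp_rot: [[0.345, 0.938, -0.0], [0.938, -0.345, 0.0], [0.0, -0.0, -1.0]]
contact_force: [-2.4, 0.5, -12.7]
finger_gap: 23.1
```

```bash
python3 - <<'E'
from h import *
s=manip.state();print(s['time'],s['tool_pos'],s['finger_gap'],s['contact_force'],s['wrist_torque'])
b=manip.grab_frame('side')[:,:,::-1];a=manip.grab_frame('scene')[:,:,::-1]
cv2.imwrite('pics/d8.png',b);cv2.imwrite('pics/s8.png',a)
b=cv2.resize(b[240:320,315:365],(375,600),interpolation=0);a=cv2.resize(a[200:300,215:285],(400,571),interpolation=0)
o=np.zeros((600,800,3),np.uint8);o[:571,:400]=a;o[:,400:775]=b;cv2.imwrite('pics/m8.png',o)
E
```

```text
9.0667 [ 562.90279208 -163.29842444  159.67058513] 23.135506984379692 [ -2.39361018   0.51188107 -12.68630241] [0.12386534 0.78678228 0.00653735]
```

View pics/m8.png

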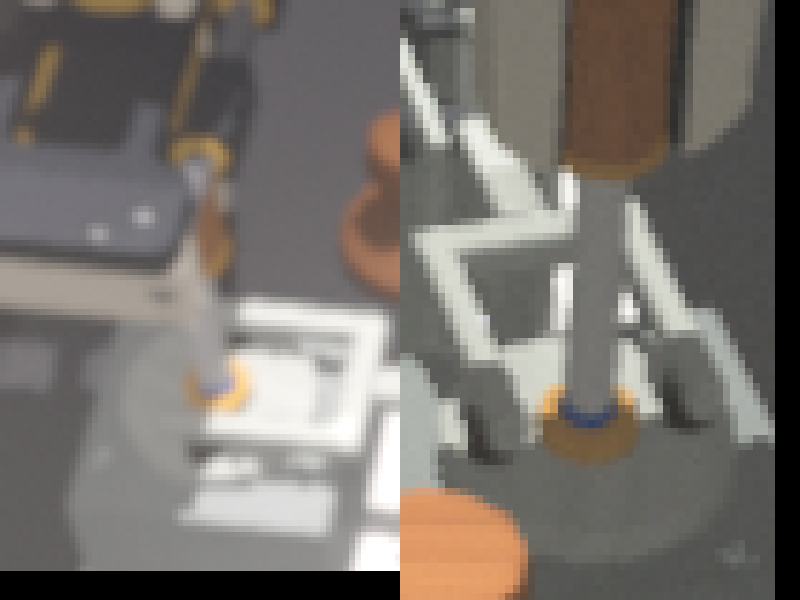

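Call:
jog_arm --series '[{"hand": 10,"dp": [0,-0.4,-0.6],"turn": [0,0,0]},{"hand": 10,"dp": [0,-0.6,-1.2],"turn": [0,0,0]},{"hand": 10,"dp": [0,-0.6,-1.2],"turn": [0,0,0]},{"hand": 10,"dp": [0,-0.6,-1.2],"turn": [0,0,0]},{"hand": 10,"dp": [0,-0.6,-1.2],"turn": [0,0,0]},{"hand": 10,"dp": [0,-0.6,-1.2],"turn": [0,0,0]},{"hand": 10,"dp": [0,-0.6,-1.2],"turn": [0,0,0]},{"hand": 10,"dp": [0,-0.6,-1.2],"turn": [0,0,0]}]'

```text
time: 9.83
tool_pos: [562.6, -163.2, 161.1]
tcp_rot: [[0.345, 0.938, 0.0], [0.938, -0.345, -0.0], [-0.0, 0.0, -1.0]]
contact_force: [-1.7, -0.1, -11.3]
finger_gap: 23.1
```

```bash
python3 - <<'E'
from h import *
s=manip.state();print(s['time'],s['tool_pos'],s['finger_gap'],s['contact_force'],s['wrist_torque'])
b=manip.grab_frame('side')[:,:,::-1];a=manip.grab_frame('scene')[:,:,::-1]
cv2.imwrite('pics/d9.png',b);cv2.imwrite('pics/s9.png',a)
# ring: lower edge projected if at collar level, front side of rod
for z in(84,90): print('side',z,proj('side',np.array([563,-163,z])),'scene',proj('scene',np.array([563,-163,z])))
h=cv2.cvtColor(b,cv2.COLOR_BGR2HSV);m=cv2.inRange(h[285:300,330:352],(100,90,40),(130,255,255));print(np.argwhere(m)+[285,330])
b=cv2.resize(b[280:310,320:360],(400,300),interpolation=0);a=cv2.resize(a[200:340,215:385],(400,330))
o=np.zeros((330,800,3),np.uint8);o[:,:400]=a;o[:300,400:]=b;cv2.imwrite('pics/m9.png',o)
E
```

```text
9.8333 [ 562.64837529 -163.21288691  161.10146946] 23.080682621289323 [ -1.67143175  -0.14039708 -11.31536459] [-0.08899194  0.24685171  0.00657443]
side 84 (np.float64(340.3984786186828), np.float64(293.9000771248931)) scene (np.float64(252.0397818081139), np.float64(266.0124236558399))
side 90 (np.float64(340.576551113144), np.float64(291.04544985592196)) scene (np.float64(251.6404112248925), np.float64(264.17537830513254))
[[295 338]
 [295 339]
 [295 340]
 [295 341]
 [295 342]
 [296 340]]
```

View pics/m9.png

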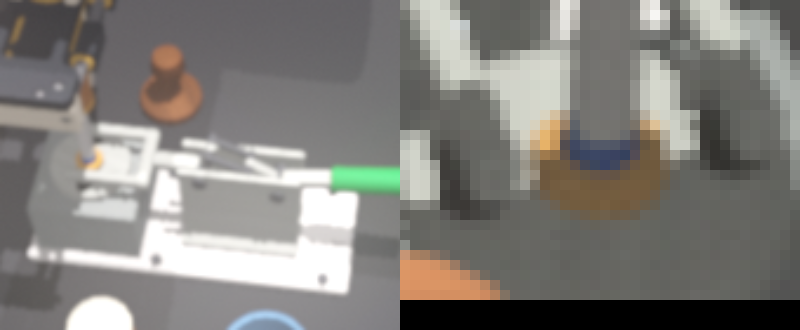

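The ring shows about 3 px of its expected 2.9 px at the collar. The TCP has risen 45.2 mm, the pull of 11.3 N matches the spring at the mark, and the clamp is still shut. Handing in.

```bash
python3 - <<'E'
from h import *
print(manip.job_done());s=manip.state();print(s['time'],s['tool_pos'],s['contact_force'],s['finger_gap'])
E
```

```text
the job is handed in; nothing more can be done
None
the job is handed in; nothing more can be done
```

I closed the clamp, drew the plunger to its mark, and handed the job in while still holding the knob there. No verdict was reported, and I couldn't read the state after hand-in.

- **Clamp:** I swung the green handle over with the closed fingers and pressed it onto its stop. It resisted 26 N with under 1 mm of movement, at an angle I estimate at 1.45 rad. After I let go, the pictures showed the handle still down and the fork level on the flange.
- **Plunger:** I gripped the wooden knob at 23 mm opening and drew it straight up 45.2 mm, measured at the tool with no visible slip. The pull was about 11.3 N, against the 11.5 N the spring should give at the mark. The side view showed nearly the whole blue ring just clear of the brass collar.
- **Other items:** the arm's path stayed clear of the cup, tamper and jar. They showed no movement in the pictures, though I didn't re-measure them or the unit's seating.
- **What disagreed:** the two fixed cameras differed by about 5 mm on the knob, so I centred on it with the wrist camera. The base plate corners I picked were also about 8 mm off along the jig compared with the nest and handle, so I ignored them. A small side force of about 1.7 N remained on the knob at the end.

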